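# Find the socket key that fits the stand-foot nut

### The job

Find out which of the three socket keys on the narrow wooden ledge fits the nut on the stand foot that sits on the round black mat; stand every key that does not fit back upright on the ledge. Put the one that fits all the way down over the nut until its mouth rests on the washer, and finish while still gripping it and pressing it lightly down there: do not let go. Leave the bottle, beaker and jar where they are.

Things in the scene. Friction and masses are not known exactly. Their poses are not given: they have to be found in the camera images.
- mat_mid (a point): middle of the top of a round black rubber mat, 190 mm across and 2 mm thick, flat on the bench; one stand foot stands on it, its nut over the middle of the mat
- nut_a (a point): hex nut, 27 mm across flats, 16 high, bevelled top, tight (does not turn), on foot_a; a 16 mm thick stud stands 3 mm out of its top. Two flats face own +x, -x. Point: nut's axis at its underside = top of its 52 mm washer, 25 mm above the bench; z up. The fitting key (1.5 mm play all round) goes down until its mouth meets the washer; a wrong one stops over 10 mm higher, on nut or stud
- nut_b (a point): hex nut on foot_b like nut_a (16 mm high, same point, axes and heights), but 20 mm across flats, and its 12 mm thick stud stands 22 mm out of its top. Either nut may be the one over the mat; the other foot is a spare farther off
- foot_a: the blue stand foot that carries nut_a, 130 x 90 mm; origin at bench height under the nut's axis, x along its long side; the plate's top is 22 mm above the bench; heavy, cannot move
- foot_b: the blue stand foot that carries nut_b, 130 x 90 mm; origin at bench height under the nut's axis, x along its long side; the plate's top is 22 mm above the bench; heavy, cannot move
- key_a_mid (a point): T-handled steel socket key standing mouth down, one of three alike outside; place varies. Hex tube 40 mm over flats, 50 long; 18 mm round shank, 20 long; on top a T-bar 64 (own x) x 16 (own y) x 24 mm high. 94 mm tall, 0.28 kg. Flats of the hex opening face own +x, -x. Opening size hidden: find by trying. Point: on the axis half-way up, 47 mm above the mouth, 35 mm below the T-bar's middle; z up
- key_b_mid (a point): second T-handled socket key, outside exactly like key_a, same point and axes; its hex opening differs from the others' in width or depth (each is 22 to 31 mm across flats and 20 to 45 mm deep); all three openings have their flats facing own +x and -x
- key_c_mid (a point): third T-handled socket key, outside exactly like key_a, same point and axes; its hex opening differs from the others' in width or depth
- ledge_mid (a point): middle of the top face of a fixed, narrow raised wooden ledge, 50 mm wide (own x), 270 mm long (own y), its top 40 mm above the bench; the three keys stand on it in a row about 85 mm apart, T-bars roughly across the ledge
- bottle: white plastic bottle with a red cap, 60 mm across, 150 mm tall, a bystander; origin at its foot
- beaker: empty glass beaker, 68 mm across, 85 mm tall, a bystander; origin at its foot
- jar: brown glass jar with a black lid, 60 mm across, 75 mm tall, a bystander; origin at its foot

How it is judged:
By the outcome, as a careful person would: the job done as asked, in the order asked, and still so for the second after the job is handed in, while the arm keeps its last pose, push and grip.
It also fails if it takes over 72 s, if anything falls off the work surface, if the arm or the gripper's body presses on something with over 40 N, if the wrist force passes 120 N, or if a joint passes its speed limit or range.

### The arm

A 6-joint arm with a two-finger parallel gripper is mounted at the origin on the work surface. World frame = base frame: x ahead of the robot, y to its left, z up, the work surface at z = 0. Lengths are in mm, angles in degrees, forces in N, time in s.
With the tool pointing down it reaches from about 350 to 850 mm from the base axis. Payload 8.1 kg.
Tool frame: the origin (TCP) lies midway between the tips of the shut fingers; the grasp point (between the pads) lies 19 mm behind it; x points along the fingers, y is the direction in which the jaws open and shut, and the axes are right-handed (so a half turn about x gives the same grasp; the last joint's range is limited). The gripper opens to 85 mm and grips with 20 to 120 N. Pads are 22 mm wide; open, the fingers measure 114 mm over their backs; the gripper's body (76 mm by 85 mm) begins 54 mm behind the grasp point. The pads swing forward as they close: fully open they stand 13 mm farther back than shut.
Start: joints at [-80.638, 7.471, 85.268, -0, 87.261, -4.893], TCP at [147.765, -581.525, 231.292] pointing down, gripper open.
Joint ranges: [-169.43, 169.43], [-51.17, 129.36], [1.28, 143.12], [-76.62, 256.62], [0, 156.53], [-152.29, 152.29]. Speed limits (degrees/s): [136.94, 136.94, 159.86, 180, 180, 180].

### API

Orientations are given as [roll, pitch, yaw] about the fixed x, y, z axes, in that order (R = Rz(yaw) Ry(pitch) Rx(roll)).
In Python, from bench import r gives the robot as it stands.
- The arm moves only by the tool move_arm, never from a script. Its argument "deltas" is a list of rows, each a list of 2 entries, a list of its own where there are three numbers: the shift along the tool's x, y, z in mm, then the turn about the tool's x in degrees. A call has 1 to 12 rows; each row is the pose to reach, as a shift and turn from the pose measured when the call began, along the tool's axes at that moment; what a row does not reach only later rows make up. A row lasts 1/8 s, in which the tool goes at most 62.5 mm and 10.7 degrees, less where a joint would pass 70% of its speed; a pose out of reach is approached as far as the arm can. A call with a gripper value outside its range is refused whole. "jaw" is the opening, from -1 (shut) to 1 (fully open), set as the call begins (left out, the last holds). The fingers move at their own pace and stop on an object; "squeeze" is the grip in N (left out, the last holds). Time passes only in rows, so rows that repeat a pose let the fingers close. It gives the time, the measured TCP pose, the force and the opening at its end, in the units of the state.
- r.sense(): the state, without advancing time (a new reading comes with each control period).
- r.snapshot(name): name is "side" or "top"; returns (picture, depth): 400x640x3 uint8, red, green, blue; 400x640 float32, mm along the optical axis (not along the pixel's ray), 0 where there is no reading.
- r.get_calibration(name): a dict with "fovy" (degrees; the focal length in pixels is half the picture's height over the tangent of half this angle, whatever the lens; pixels are square), "cx", "cy" (the principal point, pixels), "k1" (the pictures are not rectified: a ray, as slopes to the right and down, at radius r is drawn at 1 + k1 r^2 times it, then the intrinsics apply), "position" and "attitude" of the camera in the world. Camera axes: x right, y down, z forward; pixel columns grow to the right and rows downward; lengths in mm; the calibration is good to about 2 mm. A picture is of the moment at which its call begins. get_calibration takes no time and is no camera call.
- r.hand_in(): hands the job in, once; it reports no verdict.
The state is a dict: "time": time; "joint_pos": joint angles; "qd": joint speeds; "joint_efforts": joint torques, N m; "tool_pos": TCP position; "tcp_rot": TCP orientation; "ft_force": force on the tool from outside, world axes, zero at the start; "wrist_torque": the same for the moment, N m; "finger_gap": finger opening in mm.
Only numpy, scipy, OpenCV 4.12 (cv2) and the standard library are available. Lean on these libraries where they do the work, as an engineer would, in place of code of your own. Each camera call takes 0.05 s, during which the arm holds its last target. There are 200 camera calls.

## Working session

There is one attempt and no reset: what is moved stays moved. The work goes in short steps, Python scripts to look and compute and a tool call to move; the robot and the scene stay as the last step left them, time stands still between calls to the robot, and variables do not carry over. Pictures are saved under pics/ and viewed, about 8 in all and at most 12, crops included, and the job is handed in when it is done.

Besides the shell and the picture viewer there is one more tool, called after "Request:" in YAML: its name, and indented under it one key for each argument. move_arm: Moves the arm, as the interface text tells. Its arguments: {"type":"object","properties":{"deltas":{"type":"array","items":{"type":"array"}},"jaw":{"type":"number"},"squeeze":{"type":"number"}},"required":["deltas"]}

```bash
ls; mkdir -p pics; python3 - <<'E'
from bench import r
import cv2,numpy as np
s=r.sense();print({k:np.round(v,2) for k,v in s.items()})
for n in("side","top"):
    p,d=r.snapshot(n);cv2.imwrite(f"pics/{n}0.png",p[:,:,::-1]);np.save(f"pics/{n}0.npy",d);print(n,r.get_calibration(n),(d>0).mean())
E
```

```text
pics
{'time': np.float64(0.0), 'joint_pos': array([-80.64,   7.52,  85.33,   0.  ,  87.26,  -4.9 ]), 'qd': array([-0.05, -0.  ,  0.03,  0.01, -0.03,  0.13]), 'joint_efforts': array([ 0.000e+00, -5.694e+01, -5.005e+01, -0.000e+00,  2.000e-02,
        0.000e+00]), 'tool_pos': array([ 147.66, -580.97,  230.23]), 'tcp_rot': array([-95.33,  89.89,  98.93]), 'ft_force': array([-0.26,  0.49, -0.08]), 'wrist_torque': array([-0.04, -0.01,  0.02]), 'finger_gap': np.float64(85.36)}
side {'fovy': 55.02026534982674, 'cx': 317.1923621877669, 'cy': 198.7841634937579, 'k1': 0.03173526321775969, 'position': array([327.47953329, 689.19998684, 604.99908472]), 'attitude': array([-125.25941023,    0.46080573, -162.60357095])} 0.996171875
top {'fovy': 52.17395771433562, 'cx': 322.09067831725025, 'cy': 196.54121258486404, 'k1': -0.03641016164781519, 'position': array([ 438.91328414,  -34.0943892 , 1002.62392061]), 'attitude': array([-1.72675633e+02, -8.55696660e-02, -9.09958540e+01])} 0.996078125
```

View pics/top0.png

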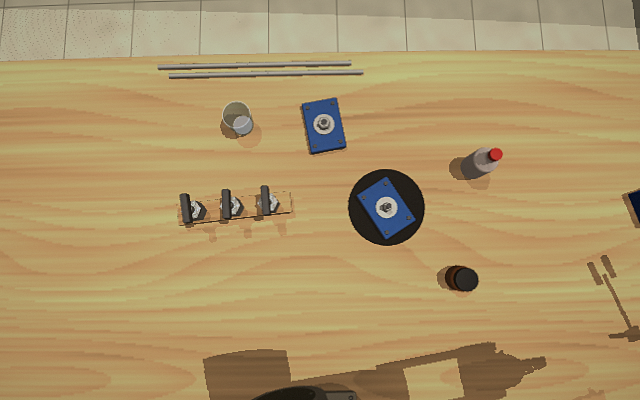

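View pics/side0.png

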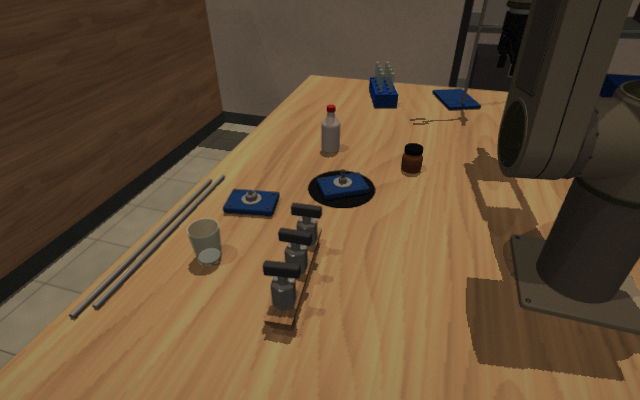

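```bash
cat > h.py <<'E'
import numpy as np,cv2
from scipy.spatial.transform import Rotation as Ro
from bench import r
def cloud(n,d):
    c=r.get_calibration(n);f=200/np.tan(np.radians(c["fovy"]/2))
    u,v=np.meshgrid(np.arange(640.),np.arange(400.))
    K=np.array([[f,0,c["cx"]],[0,f,c["cy"]],[0,0,1]])
    p=cv2.undistortPoints(np.stack([u,v],-1).reshape(-1,1,2),K,np.array([c["k1"],0,0,0.])).reshape(400,640,2)
    R=Ro.from_euler("xyz",c["attitude"],degrees=True).as_matrix()
    rays=np.dstack([p,np.ones((400,640))])@R.T
    return c["position"]+rays*d[...,None],rays,c["position"]
def onplane(rays,pos,z): return pos+rays*((z-pos[2])/rays[...,2])[...,None]
def rect(pts): # centre, long-side yaw, size
    (c,(w,h),a)=cv2.minAreaRect(pts.astype(np.float32))
    if w<h:a+=90;w,h=h,w
    return np.round(c,1),round((a+90)%180-90,1),np.round((w,h),1)
def box(P,x0,x1,y0,y1,z0,z1): return (P[...,0]>x0)&(P[...,0]<x1)&(P[...,1]>y0)&(P[...,1]<y1)&(P[...,2]>z0)&(P[...,2]<z1)
E
python3 - <<'E'
from h import *
img={n:cv2.imread(f"pics/{n}0.png") for n in("side","top")}
for n in("top","side"):
    d=np.load(f"pics/{n}0.npy");P,rays,pos=cloud(n,d)
    hsv=cv2.cvtColor(img[n],cv2.COLOR_BGR2HSV)
    blue=((hsv[...,0]>100)&(hsv[...,0]<125)&(hsv[...,1]>120)).astype(np.uint8)
    B=onplane(rays,pos,22.)
    cs,_=cv2.findContours(blue,cv2.RETR_EXTERNAL,cv2.CHAIN_APPROX_NONE)
    for c in cs:
        if cv2.contourArea(c)>300:
            q=c[:,0];pts=B[q[:,1],q[:,0],:2];ctr,yaw,sz=rect(pts);print(n,"foot",ctr,yaw,sz)
            if 350<ctr[0]<800 and abs(ctr[1])<300:
                hi=box(P,ctr[0]-40,ctr[0]+40,ctr[1]-40,ctr[1]+40,28,90);z=P[hi]
                print("  max z",np.sort(z[:,2])[-5:].round(1),"n",hi.sum(),"mean",z.mean(0).round(1), "hi46+",P[hi&(P[...,2]>46)].mean(0).round(1) )
    # T-bars
    m=box(P,350,750,-50,400,112,150).astype(np.uint8)
    k,l,st,ce=cv2.connectedComponentsWithStats(m)
    for i in range(1,k):
        if st[i,4]>40: print(n,"bar",rect(P[l==i][:,:2]),"zmax",np.percentile(P[l==i][:,2],95).round(1),"px",ce[i].round())
    m=(P[...,2]>5)&(P[...,2]<250)
    if n=="top":
        k,l,st,ce=cv2.connectedComponentsWithStats(m.astype(np.uint8))
        for i in range(1,k):
            if st[i,4]>150: print(" obj",ce[i].round(),st[i,4],rect(P[l==i][:,:2]),P[l==i][:,2].max().round())
s=r.sense();print(Ro.from_euler("xyz",s["tcp_rot"],degrees=True).as_matrix().round(3))
a=cv2.resize(img["top"][150:260,340:440],None,fx=4,fy=4,interpolation=cv2.INTER_CUBIC)
b=cv2.resize(img["side"][160:270,290:390],None,fx=4,fy=4,interpolation=cv2.INTER_CUBIC)
cv2.imwrite("pics/c1.png",np.hstack([a,b])[:, :800])
E
```

```text
top foot [ 536.5 -191.1] 32.0 [128.7  89.2]
  max z [65.5 65.9 66.3 66.8 67.3] n 92 mean [ 534.4 -190.1   43.9] hi46+ [ 535.8 -191.2   61.9]
top foot [743.4 -44.2] 10.0 [128.8  86.4]
  max z [46.  46.4 47.1 47.3 49.3] n 127 mean [744.  -45.   39.3] hi46+ [743.8 -45.9  47.2]
top bar (array([546.3,  85. ]), 5.5, array([64.1, 16.8])) zmax 136.6 px [266. 200.]
top bar (array([539.5, 170.1]), 2.8, array([63.1, 16.5])) zmax 136.4 px [226. 204.]
top bar (array([531.5, 259.3]), 9.2, array([63.7, 17.5])) zmax 136.4 px [186. 208.]
 obj [254.  64.] 910 (array([912.5, 133.8]), 90.0, array([499. ,  15.2])) 17.0
 obj [261.  73.] 853 (array([887.6, 102.3]), 90.0, array([495.7,  13.7])) 17.0
 obj [324. 125.] 1864 (array([746.2, -46.5]), 10.6, array([131.5,  93.7])) 49.0
 obj [238. 117.] 731 (array([754.3, 160.1]), 37.8, array([67.4, 66.4])) 89.0
 obj [480. 162.] 917 (array([ 632.7, -407.7]), 22.9, array([59.1, 49.8])) 154.0
 obj [386. 208.] 1980 (array([ 537. , -191.6]), 32.6, array([138.5,  94.9])) 67.0
 obj [233. 207.] 2709 (array([538.8, 172.5]), -85.1, array([272.5,  64.2])) 139.0
 obj [636. 201
[... 263 characters left out ...]

  max z [45.1 45.1 45.2 46.1 46.2] n 88 mean [741.2 -41.3  38.6] hi46+ [742.6 -43.   46.2]
side foot [ 531.7 -178.6] 31.8 [134.1 115.8]
  max z [63.2 63.7 64.  64.3 65.3] n 84 mean [ 533.5 -188.2   44.7] hi46+ [ 533.6 -190.1   56.5]
side foot [ 249.2 -941.1] -67.1 [209.6 129.6]
side foot [ 549.1 -951.9] -74.0 [368.7 110.7]
side foot [ -381.9 -1293. ] 57.8 [380.  113.1]
side bar (array([544.9,  85.1]), 4.7, array([63.9, 19.3])) zmax 135.1 px [306. 210.]
side bar (array([538.3, 170.1]), 1.6, array([63.1, 18.2])) zmax 134.9 px [295. 236.]
side bar (array([530.8, 258. ]), 9.3, array([63.6, 17.6])) zmax 135.3 px [282. 269.]
[[-0.     0.246 -0.969]
 [ 0.002 -0.969 -0.246]
 [-1.    -0.002 -0.   ]]
```

View pics/c1.png

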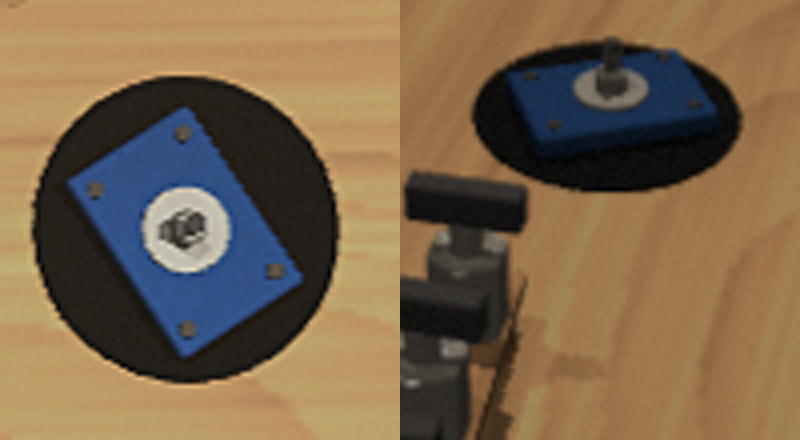

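```bash
cat >> h.py <<'E'
def plan(*T): # targets: x,y,z, yaw of key x (tool y = that yaw-90)
    s=r.sense();R=Ro.from_euler("xyz",s["tcp_rot"],degrees=True).as_matrix();p=s["tool_pos"]
    y0=np.degrees(np.arctan2(R[1,1],R[0,1]))
    print("t",round(float(s["time"]),2),"tcp",p.round(1),"keyyaw",round(y0+90,1),"gap",round(float(s["finger_gap"]),1),"F",s["ft_force"].round(1),"M",s["wrist_torque"].round(2))
    for t in T:
        print(t,"->",(R.T@(np.array(t[:3])-p)).round(1),round(-(t[3]-90-y0),1))
E
python3 -c "
from h import *
plan((545.5,85,190,5))"
```

```text
t 0.1 tcp [ 147.7 -581.   230.3] keyyaw 14.3 gap 85.5 F [-0.1 -0.9 -0.1] M [ 0.   -0.02  0.01]
(545.5, 85, 190, 5) -> [  41.3 -547.5 -549.6] 9.3
```

Request:
move_arm:
  deltas:
    - [[0, -547, -550], 9]
    - [[0, -547, -550], 9]
    - [[0, -547, -550], 9]
    - [[0, -547, -550], 9]
    - [[0, -547, -550], 9]
    - [[0, -547, -550], 9]
    - [[0, -547, -550], 9]
    - [[0, -547, -550], 9]
    - [[0, -547, -550], 9]
    - [[20, -547, -550], 9]
    - [[40, -547, -550], 9]
    - [[40, -547, -550], 9]
  jaw: 0.1
  squeeze: 60

```text
time: 1.6
tool_pos: [531.6, 61.4, 197.5]
tcp_rot: [-94.1, 89.9, 91.2]
ft_force: [1.2, -1.3, -0.3]
finger_gap: 47.0
```

```bash
python3 -c "
from h import *
plan((545.5,85,170,5),(545.5,85,112,5))"
```

```text
t 1.6 tcp [531.6  61.4 197.5] keyyaw 5.3 gap 47.0 F [ 1.2 -1.3 -0.3] M [ 0.04  0.01 -0.01]
(545.5, 85, 170, 5) -> [ 27.5 -22.2 -16. ] 0.3
(545.5, 85, 112, 5) -> [ 85.5 -22.1 -16. ] 0.3
```

Request:
move_arm:
  deltas:
    - [[10, -22, -16], 0]
    - [[27, -22, -16], 0]
    - [[27, -22, -16], 0]
    - [[27, -22, -16], 0]

```text
time: 2.1
tool_pos: [545.3, 83.7, 170.8]
tcp_rot: [-93.0, 89.9, 92.2]
ft_force: [-0.3, -0.6, 0.7]
finger_gap: 47.2
```

```bash
python3 - <<'E'
from h import *
plan((545.5,85,112,5))
a,d=r.snapshot("top");b,e=r.snapshot("side")
z=lambda p,r0,r1,c0,c1:cv2.resize(p[r0:r1,c0:c1,::-1],(400,400),interpolation=cv2.INTER_CUBIC)
cv2.imwrite("pics/c2.png",np.hstack([z(a,140,260,210,330),z(b,110,250,240,380)]))
E
```

```text
t 2.1 tcp [545.3  83.7 170.8] keyyaw 5.2 gap 47.2 F [-0.3 -0.6  0.7] M [ 0.05 -0.03  0.01]
(545.5, 85, 112, 5) -> [58.8 -1.2 -0.4] 0.2
```

View pics/c2.png

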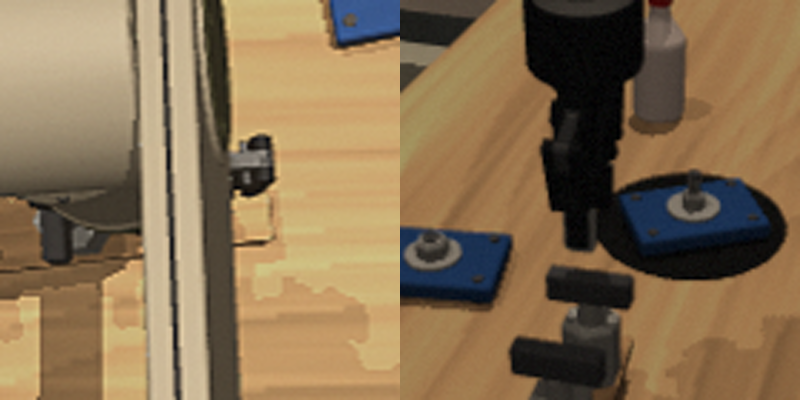

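The side crop shows the fingertips (px ~580,245) just above the nearest key's bar (centre ~590,287), so they are aligned. The arm covers the key in the top view.

Request:
move_arm:
  deltas:
    - [[25, -1, 0], 0]
    - [[50, -1, 0], 0]
    - [[59, -1, 0], 0]
    - [[59, -1, 0], 0]

```text
time: 2.7
tool_pos: [545.6, 84.6, 112.6]
tcp_rot: [-130.8, 89.9, 54.4]
ft_force: [-0.5, -0.5, 0.1]
finger_gap: 47.0
```

Request:
move_arm:
  deltas:
    - [[0, 0, 0], 0]
    - [[0, 0, 0], 0]
    - [[0, 0, 0], 0]
    - [[0, 0, 0], 0]
  jaw: -1

```text
time: 3.2
tool_pos: [546.7, 84.7, 114.2]
tcp_rot: [-161.8, 89.8, 23.4]
ft_force: [-0.0, 0.7, 6.2]
finger_gap: 14.6
```

```bash
python3 -c "
from h import *
plan((545.5,85,180,5))"
```

```text
t 3.2 tcp [546.7  84.7 114.2] keyyaw 5.2 gap 14.6 F [-0.   0.7  6.2] M [ 0.02  0.05 -0.03]
(545.5, 85, 180, 5) -> [-65.8  -0.5   1. ] 0.2
```

```bash
python3 -c "
from h import *
plan((545.5,85,190,5),(536,-190.5,175,32))"
```

```text
t 3.2 tcp [546.7  84.7 114.2] keyyaw 5.2 gap 14.6 F [-0.   0.7  6.2] M [ 0.02  0.05 -0.03]
(545.5, 85, 190, 5) -> [-75.8  -0.5   0.9] 0.2
(536, -190.5, 175, 32) -> [-61.3 273.   35.3] -26.8
```

Request:
move_arm:
  deltas:
    - [[-15, 0, 0], 0]
    - [[-45, 0, 0], 0]
    - [[-75, 0, 0], 0]
    - [[-75, 50, 7], -5]
    - [[-75, 105, 14], -10]
    - [[-75, 160, 21], -15]
    - [[-70, 215, 28], -21]
    - [[-62, 255, 33], -27]
    - [[-62, 273, 35], -27]
    - [[-62, 273, 35], -27]
    - [[-62, 273, 35], -27]

```text
time: 4.58
tool_pos: [536.5, -189.4, 176.1]
tcp_rot: [176.5, 89.7, 28.7]
ft_force: [0.3, 0.8, -3.8]
finger_gap: 14.8
```

```bash
cat > look.py <<'E'
from h import *
import sys
plan((536,-190.5,150,32))
for n in("top","side"):
    a,d=r.snapshot(n);P,_,_=cloud(n,d)
    cv2.imwrite(f"pics/{sys.argv[1]}_{n}.png",a[...,::-1])
    m=box(P,470,600,-260,-120,28,68); q=P[m]
    print(n,"nut/stud pts",m.sum(),q.mean(0).round(1) if len(q) else "")
    for z0,z1 in((48,64),(80,94),(94,116),(95,145),(150,180)):
        q=P[box(P,470,600,-260,-120,z0,z1)]
        if len(q)>5: print(n,z0,z1,len(q),"mean",q.mean(0).round(1),"min",q.min(0).round(1),"max",q.max(0).round(1))
z=lambda p,r0,r1,c0,c1:cv2.resize(p[r0:r1,c0:c1],(400,400),interpolation=cv2.INTER_CUBIC)
a=cv2.imread(f"pics/{sys.argv[1]}_top.png");b=cv2.imread(f"pics/{sys.argv[1]}_side.png")
cv2.imwrite(f"pics/{sys.argv[1]}.png",np.hstack([z(a,145,265,330,450),z(b,90,230,280,420)]))
E
python3 look.py n1
```

```text
t 4.58 tcp [ 536.5 -189.4  176.1] keyyaw 32.2 gap 14.8 F [ 0.3  0.8 -3.8] M [0.   0.   0.03]
(536, -190.5, 150, 32) -> [26.1  0.7  1.1] 0.2
top nut/stud pts 0 
side nut/stud pts 82 [ 533.6 -188.8   44.7]
side 48 64 28 mean [ 533.7 -190.5   57. ] min [ 528.4 -196.8   48.3] max [ 539.9 -184.    63.4]
side 94 116 74 mean [ 532.1 -174.6  109. ] min [ 512.8 -188.7  100.5] max [ 556.9 -167.2  115.5]
side 95 145 247 mean [ 531.7 -175.   124. ] min [ 511.5 -192.4  100.5] max [ 557.9 -165.8  144.8]
side 150 180 170 mean [ 533.7 -182.5  162.1] min [ 505. -206.  150.] max [ 561.3 -166.5  179.9]
```

View pics/n1.png

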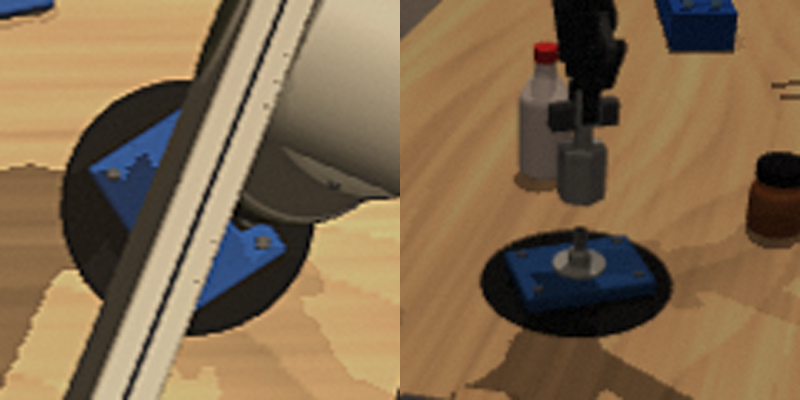

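```bash
cat > rel.py <<'E'
from h import *
import sys
from scipy.optimize import least_squares
zt=float(sys.argv[1]) # mouth height
s=r.sense();d=np.mean([r.snapshot("side")[1] for _ in range(3)],0);P,_,pos=cloud("side",d)
def circ(q,rad):
    f=lambda c:np.hypot(*(q[:,:2]-c).T)-rad
    c=least_squares(f,q[:,:2].mean(0)-(0,rad/2),loss="soft_l1",f_scale=1).x;return c,np.abs(f(c)).mean()
t=s["tool_pos"]
st,e1=circ(P[box(P,515,555,-215,-170,48,62)],6)
ky,e2=circ(P[box(P,t[0]-40,t[0]+40,t[1]-40,t[1]+40,zt+8,zt+42)],21)
print("stud",st.round(1),e1.round(2),"key",ky.round(1),e2.round(2),"key-stud",(ky-st).round(1))
for z0 in (10,25,40):
  k,e=circ(P[box(P,t[0]-40,t[0]+40,t[1]-40,t[1]+40,zt+z0-8,zt+z0+8)],21);print(z0,k.round(1),e.round(2))
plan((t[0]-(ky-st)[0],t[1]-(ky-st)[1],150,32))
E
python3 rel.py 102
```

```text
stud [ 534.5 -193.6] 0.44 key [ 535.1 -190. ] 0.95 key-stud [0.6 3.6]
10 [ 535.  -189.9] 0.91
25 [ 535.2 -189.9] 1.01
40 [ 535.1 -190.3] 0.92
t 4.83 tcp [ 536.5 -189.5  175.9] keyyaw 32.2 gap 14.7 F [ 0.5 -0.1 -2.9] M [-0.01 -0.06 -0.02]
(np.float64(535.9099621071002), np.float64(-192.70815497153345), 150, 32) -> [25.9  2.4  2.3] 0.2
```

```bash
python3 -c "
from h import *
plan((536.4,-191.8,150,32),(536.4,-191.8,120,32),(536.4,-191.8,110,32))"
```

```text
t 4.83 tcp [ 536.5 -189.5  175.9] keyyaw 32.2 gap 14.7 F [ 0.5 -0.1 -2.9] M [-0.01 -0.06 -0.02]
(536.4, -191.8, 150, 32) -> [25.9  1.9  1.4] 0.2
(536.4, -191.8, 120, 32) -> [55.9  1.9  1.5] 0.2
(536.4, -191.8, 110, 32) -> [65.9  1.8  1.5] 0.2
```

Request:
move_arm:
  deltas:
    - [[15, 2, 1.5], 0]
    - [[30, 2, 1.5], 0]
    - [[40, 2, 1.5], 0]
    - [[48, 2, 1.5], 0]
    - [[53, 2, 1.5], 0]
    - [[56, 2, 1.5], 0]
    - [[56, 2, 1.5], 0]

```text
time: 5.7
tool_pos: [536.6, -192.0, 119.9]
tcp_rot: [169.0, 89.8, 21.2]
ft_force: [-0.2, 0.2, -3.5]
finger_gap: 14.8
```

Request:
move_arm:
  deltas:
    - [[2, 0, 0], 0]
    - [[4, 0, 0], 0]
    - [[5, 0, 0], 0]
    - [[5, 0, 0], 0]

```text
time: 6.2
tool_pos: [536.5, -191.9, 114.8]
tcp_rot: [171.9, 89.8, 24.1]
ft_force: [0.1, 0.0, -2.8]
finger_gap: 14.7
```

```bash
python3 -c "
from h import *
plan((536.4,-191.8,100,32))"
```

```text
t 6.2 tcp [ 536.5 -191.9  114.8] keyyaw 32.2 gap 14.7 F [ 0.1  0.  -2.8] M [ 0.01 -0.02  0.01]
(536.4, -191.8, 100, 32) -> [14.8 -0.1  0.1] 0.2
```

Request:
move_arm:
  deltas:
    - [[2, 0, 0], 0]
    - [[4, 0, 0], 0]
    - [[4, 0, 0], 0]

```text
time: 6.58
tool_pos: [536.3, -191.8, 110.5]
tcp_rot: [178.5, 89.8, 30.7]
ft_force: [0.6, -0.1, -2.9]
finger_gap: 14.6
```

Request:
move_arm:
  deltas:
    - [[1.5, 0, 0], 0]
    - [[3, 0, 0], 0]
    - [[3, 0, 0], 0]

```text
time: 6.95
tool_pos: [536.2, -191.7, 107.2]
tcp_rot: [-176.5, 89.8, 35.8]
ft_force: [-1.2, 0.0, -2.9]
finger_gap: 14.8
```

Request:
move_arm:
  deltas:
    - [[2, 0, 0], 0]
    - [[4, 0, 0], 0]
    - [[4, 0, 0], 0]

```text
time: 7.32
tool_pos: [536.0, -191.6, 102.9]
tcp_rot: [-169.5, 89.8, 42.7]
ft_force: [0.2, 0.3, -3.3]
finger_gap: 14.5
```

Request:
move_arm:
  deltas:
    - [[1, 0, 0], 0]
    - [[2, 0, 0], 0]
    - [[3, 0, 0], 0]
    - [[3, 0, 0], 0]

```text
time: 7.82
tool_pos: [535.9, -191.6, 99.8]
tcp_rot: [-166.4, 89.8, 45.8]
ft_force: [-0.6, -0.2, -3.0]
finger_gap: 14.6
```

Request:
move_arm:
  deltas:
    - [[1, 0, 0], 0]
    - [[2, 0, 0], 0]
    - [[2, 0, 0], 0]

```text
time: 8.2
tool_pos: [536.3, -191.7, 99.2]
tcp_rot: [-179.9, 89.8, 32.3]
ft_force: [-3.5, 1.7, 8.3]
finger_gap: 14.9
```

```bash
python3 -c "
from h import *
plan((536.4,-191.8,98,32))"
```

```text
t 8.2 tcp [ 536.3 -191.7   99.2] keyyaw 32.2 gap 14.9 F [-3.5  1.7  8.3] M [0.38 0.76 0.01]
(536.4, -191.8, 98, 32) -> [1.2 0.1 0. ] 0.2
```

It seats at washer height. I'll check the sideways play to rule out a wide, deep opening.

Request:
move_arm:
  deltas:
    - [[-4, 0, 0], 0]
    - [[-4, 0, 1.5], 0]
    - [[-4, 0, 3], 0]
    - [[-4, 0, 4], 0]
    - [[-4, 0, 4], 0]

```text
time: 8.82
tool_pos: [533.9, -193.4, 103.2]
tcp_rot: [173.8, 89.7, 26.1]
ft_force: [5.2, 2.1, -5.7]
finger_gap: 14.7
```

```bash
python3 -c "
from h import *
plan((536.3,-191.7,102,32))"
```

```text
t 8.82 tcp [ 533.9 -193.4  103.2] keyyaw 32.2 gap 14.7 F [ 5.2  2.1 -5.7] M [ 0.54 -1.39 -0.02]
(536.3, -191.7, 102, 32) -> [ 1.2 -0.2 -2.9] 0.2
```

Request:
move_arm:
  deltas:
    - [[0, 0, -2], 0]
    - [[0, 0, -3], 0]
    - [[0, 0, -3], 0]

```text
time: 9.2
tool_pos: [536.1, -191.8, 102.9]
tcp_rot: [179.6, 89.7, 31.9]
ft_force: [0.2, -0.2, -3.5]
finger_gap: 14.6
```

Request:
move_arm:
  deltas:
    - [[0, 0, -1.5], 0]
    - [[0, 0, -1.5], 0]

```text
time: 9.45
tool_pos: [537.2, -191.2, 102.8]
tcp_rot: [178.9, 89.7, 31.2]
ft_force: [-1.1, -1.0, -3.4]
finger_gap: 14.6
```

Request:
move_arm:
  deltas:
    - [[0, 0, -1.5], 0]
    - [[0, 0, -1.5], 0]

```text
time: 9.7
tool_pos: [538.0, -190.8, 102.7]
tcp_rot: [179.1, 89.8, 31.3]
ft_force: [-3.5, -3.5, -2.6]
finger_gap: 14.5
```

```bash
python3 -c "
from h import *
plan((536.3,-191.7,102,32))"
```

```text
t 9.7 tcp [ 538.  -190.8  102.7] keyyaw 32.2 gap 14.5 F [-3.5 -3.5 -2.6] M [-0.87  0.83  0.01]
(536.3, -191.7, 102, 32) -> [ 0.7 -0.2  1.9] 0.2
```

Contact comes on both sides within about 3 mm of total play, so the opening is 23 mm and the key fits. I'll centre it and press down.

Request:
move_arm:
  deltas:
    - [[0, 0, 1.8], 0]
    - [[1.5, 0, 1.8], 0]
    - [[3, 0, 1.8], 0]
    - [[4, 0, 1.8], 0]
    - [[4.8, 0, 1.8], 0]
    - [[4.8, 0, 1.8], 0]
    - [[4.8, 0, 1.8], 0]

```text
time: 10.58
tool_pos: [536.9, -191.6, 99.2]
tcp_rot: [173.4, 89.8, 25.7]
ft_force: [-3.7, 2.7, 7.5]
finger_gap: 14.5
```

```bash
python3 look.py n2; python3 -c "
from h import *
import numpy as np
d=np.load('pics/top0.npy')
plan((536.3,-191.7,98,32))
P,_,_=cloud('side',r.snapshot('side')[1])
for y in (170,258.5):
  q=P[box(P,480,600,y-35,y+35,115,150)];print(len(q),rect(q[:,:2]),np.percentile(q[:,2],95))
"
```

```text
t 10.57 tcp [ 536.9 -191.6   99.2] keyyaw 32.2 gap 14.5 F [-3.7  2.7  7.5] M [0.56 0.8  0.03]
(536, -190.5, 150, 32) -> [-50.8  -1.4  -0. ] 0.2
top nut/stud pts 2 [ 496.3 -203.4   29.2]
top 95 145 8 mean [ 509.2 -198.6  112.5] min [ 507.2 -201.5   99.9] max [ 512.4 -197.   122.2]
side nut/stud pts 204 [ 531.1 -177.2   48.9]
side 48 64 84 mean [ 531.4 -177.    56.2] min [ 511.4 -194.3   48.1] max [ 555.6 -168.7   63.8]
side 80 94 31 mean [ 533.4 -186.1   86.7] min [ 525.8 -193.3   80.1] max [ 542.6 -180.6   93.2]
side 94 116 138 mean [ 532.5 -182.8  106.5] min [ 505.  -204.3   94.4] max [ 561.9 -167.6  116. ]
side 95 145 280 mean [ 534.  -183.5  116.1] min [ 505.  -214.2   95.1] max [ 564.7 -167.6  144.5]
side 150 180 181 mean [ 530.2 -170.8  165.8] min [ 494.5 -231.2  150.2] max [ 572.4 -140.6  179.8]
t 10.68 tcp [ 536.9 -191.6   99.2] keyyaw 32.2 gap 14.5 F [-3.8  2.5  7.5] M [0.55 0.78 0.03]
(536.3, -191.7, 98, 32) -> [ 1.2 -0.3  0.6] 0.2
414 (array([537.9, 170.4]), 2.1, array([62.6, 18.3])) 134.97612450542417
518 (array([530.8, 257.7]), 7.3, array([63.2, 19.4])) 135.2898470794772
```

View pics/n2.png

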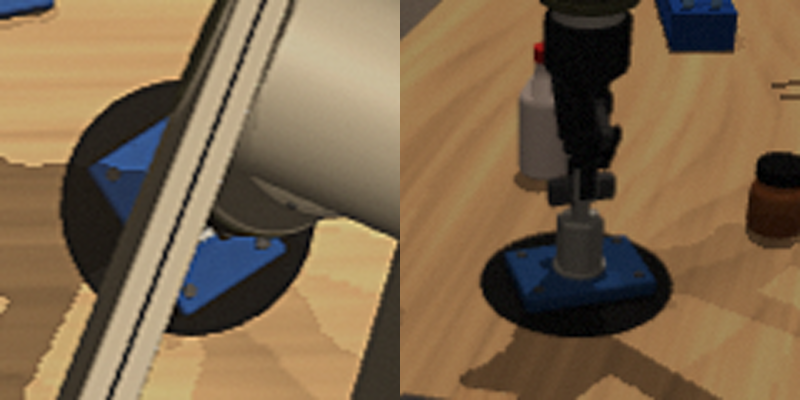

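Request:
move_arm:
  deltas:
    - [[1, -0.6, 0.2], 0]
    - [[2.5, -0.8, 0.3], 0]
    - [[2.5, -0.8, 0.3], 0]
    - [[2.5, -0.8, 0.3], 0]

```text
time: 11.22
tool_pos: [537.1, -191.5, 99.2]
tcp_rot: [156.2, 89.7, 8.4]
ft_force: [-7.1, 2.3, 16.2]
finger_gap: 14.8
```

```bash
python3 -c "
from h import *
plan((536.3,-191.7,98,32))"
```

```text
t 11.22 tcp [ 537.1 -191.5   99.2] keyyaw 32.2 gap 14.8 F [-7.1  2.3 16.2] M [0.53 1.51 0.03]
(536.3, -191.7, 98, 32) -> [ 1.1 -0.2  0.8] 0.2
```

```bash
python3 -c "
from h import *
r.hand_in()
plan()"
```

```text
the job is handed in; nothing more can be done
the job is handed in; nothing more can be done
```

The first key I tried, the one nearest the mat, fits. It is seated on the washer of the nut on the mat, and I handed the job in at about 11 s still gripping it and pressing it down.

- **Which nut:** depth images showed the tall stud on the foot on the mat, so that nut is nut_b (20 mm across flats).
- **Fit:** the key went down freely and stopped at TCP height 99.2 mm, the height expected for its mouth resting on the washer. Raising the press from about 8 N to 16 N left that height unchanged.
- **Width check:** I lifted it 4 mm and moved it sideways across two flats. It touched on both sides within roughly 3 mm of play, which matches 1.5 mm all round and rules out a loose, wide opening.
- **Final state:** the last reading showed 16 N up on the tool (about 19 N net with the key's weight) and a finger opening of 14.8 mm. It also showed about 7 N sideways, which a small shift did not relieve. The finger opening reads 14.8 mm although the bar is nominally 16 mm.
- **Other objects:** I did not touch the other two keys, so I did not try them. The last depth check showed both upright at their original places, within about 2 mm. I did not go near the bottle, beaker or jar, but did not measure them again at the end.

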